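# Find the stamped crate and push it to the dispatch line

## Task

One of the two plywood crates beyond the low metal strip has a stamp underneath. With closed fingers, tip the left crate (the robot's left) and then the right one towards the robot over the strip, steeply enough (about 60 to 65 degrees) that its underside shows to the far side of the table, letting each drop back flat. Then push the stamped crate sideways along the table until it stands centred over the pale tape, the dispatch line, leaving the other crate in its place; never lift a crate clear of the table, and do not disturb the tins, tape roll and spool.

Things in the scene. Friction and masses are not known exactly. Their poses are not given: they have to be found in the camera images.
- crate_1: shallow open plywood crate, 140 (its x) x 130 mm (its y), floor and walls 7 mm thick; three walls 28 mm tall, and on -x, towards robot and rail, a high back board 75 mm tall (from the underside); empty, loose, 0.25 to 0.5 kg; origin at the centre of its underside, z up. From outside both crates look alike; which stands left varies. This one has the stamp underneath.
- crate_1_heel (a point): middle of the bottom outer edge of crate_1's back board. When the inner face of the board is pushed towards the robot near its top (4 to 9 N), the crate slides against the rail and tips over it on this edge, which creeps up to 15 mm away from the rail meanwhile. Let go below 65 degrees of tilt it falls back flat; past 72 it falls onto its back board
- crate_2: shallow open plywood crate, 140 (its x) x 130 mm (its y), floor and walls 7 mm thick; three walls 28 mm tall, and on -x, towards robot and rail, a high back board 75 mm tall (from the underside); empty, loose, 0.25 to 0.5 kg; origin at the centre of its underside, z up. From outside both crates look alike; which stands left varies. Its underside is blank.
- crate_2_heel (a point): middle of the bottom outer edge of crate_2's back board. When the inner face of the board is pushed towards the robot near its top (4 to 9 N), the crate slides against the rail and tips over it on this edge, which creeps up to 15 mm away from the rail meanwhile. Let go below 65 degrees of tilt it falls back flat; past 72 it falls onto its back board
- stamp (a point): centre of the stamp, on the underside of crate_1 (at that crate's origin): a black ring 92 mm across with a cross in it; it cannot be seen until the crate is tipped up
- rail: fixed half-round aluminium strip on the table, 10 mm wide, 5 mm high, 800 mm long along its own y; origin at its middle on the table surface, its x points away from the robot, its y to the robot's left. Both crates stand just beyond it (5 to 40 mm gap), roughly square to it, one left and one right of its origin. A crate can slide freely along it
- line: the dispatch line: a straight strip of pale tape flat on the table (no height), 24 mm wide, from 10 to 350 mm along its own x, at right angles to the rail and between the two crates; origin on the rail's axis, on the middle of the tape's width, its x points away from the robot along the tape, its y to the robot's left
- tin_gold: bystander: open brass-coloured tin, 74 mm across, 105 mm tall, standing beyond the crates; origin at the centre of its underside
- tin_steel: bystander: open steel tin, 84 mm across, 85 mm tall, standing beyond the crates; origin at the centre of its underside
- tin_low: bystander: open low brass-coloured tin, 76 mm across, 34 mm tall, on the robot's side of the rail, in front of the space between the crates; origin at the centre of its underside
- tin_side: bystander: open aluminium tin, 74 mm across, 110 mm tall, outside the left crate; origin at the centre of its underside
- tin_corner: bystander: open brass-coloured tin, 84 mm across, 110 mm tall, outside the right crate; origin at the centre of its underside
- tape_roll: bystander: grey ring-shaped roll lying flat, 90 mm across, 25 mm tall, on the robot's side of the rail near its right end; origin at the centre of its underside
- spool: bystander: wooden thread spool standing upright, 52 mm across, 52 mm tall, beyond the left crate; origin at the centre of its underside
Not all that is in view belongs to the job. Leave any red or yellow look-alike of the crate_1 alone.

How it is judged:
On the way, in this order (a step that is already met when the one before it is completed fails the run):
1. the left crate is tipped up by more than 55 degrees, the right one standing flat (((angle between crate_1's own z axis and vertical above 0.96 rad and angle between crate_2's own z axis and vertical below 0.2 rad and y of crate_1 in the frame of rail above 0 m) or (angle between crate_2's own z axis and vertical above 0.96 rad and angle between crate_1's own z axis and vertical below 0.2 rad and y of crate_2 in the frame of rail above 0 m))), for 0.2 s.
2. then the right crate is tipped up by more than 55 degrees, the left one standing flat (((angle between crate_1's own z axis and vertical above 0.96 rad and angle between crate_2's own z axis and vertical below 0.2 rad and y of crate_1 in the frame of rail below 0 m) or (angle between crate_2's own z axis and vertical above 0.96 rad and angle between crate_1's own z axis and vertical below 0.2 rad and y of crate_2 in the frame of rail below 0 m))), for 0.2 s.
At the end, for the whole second after the job is handed in: the stamped crate stands flat and still with its centre within 25 mm of the middle of the tape and 30 to 200 mm beyond the strip; the other crate stands flat and still within 60 mm of where it started (y of crate_1 in the frame of line between -0.025 and 0.025 m and x of crate_1 in the frame of line between 0.03 and 0.2 m and linear speed of each of crate_1, crate_2 below 0.02 m/s and angle between each of crate_1, crate_2's own z axis and vertical below 0.1 rad and distance of crate_2 from where it was at the start of the episode below 0.06 m); the robot touches nothing.
It fails at once if a crate is lifted (the bottom edge nearest the robot rises more than 35 mm) (height (world z) of any of crate_1_heel, crate_2_heel above 0.035 m).
It fails at once if a bystander is shifted by more than 40 mm (distance of any of tin_gold, tin_steel, tin_low, tin_side, tin_corner, tape_roll, spool from where it was at the start of the episode above 0.04 m).
It also fails if it takes over 72 s, if anything falls off the work surface, if the arm or the gripper's body presses on something with over 40 N, if the wrist force passes 120 N, or if a joint passes its speed limit or range.

## Robot

A 7-joint arm with a two-finger parallel gripper is mounted at the origin on the work surface. World frame = base frame: x ahead of the robot, y to its left, z up, the work surface at z = 0. Lengths are in m, angles in rad, forces in N, time in s.
With the tool pointing down it reaches from about 0.4 to 0.9 m from the base axis. Payload 5.6 kg.
Tool frame: the origin (TCP) lies midway between the tips of the shut fingers; the grasp point (between the pads) lies 19 mm behind it; y points along the fingers, z is the direction in which the jaws open and shut, and the axes are right-handed (so a half turn about y gives the same grasp; the last joint's range is limited). The gripper opens to 92 mm and grips with 3 to 60 N. Pads are 20 mm wide; open, the fingers measure 128 mm over their backs; the gripper's body (75 mm by 189 mm) begins 69 mm behind the grasp point.
Start: joints at [1.192, 0.468, -0.012, 1.603, 0.006, 1.071, -0.056], TCP at [0.214, -0.614, 0.215] pointing down, gripper open.
Joint ranges: [-2.53, 2.53], [-0.31, 2.02], [-1.57, 1.55], [0.28, 2.44], [-1.29, 4.43], [0.15, 1.84], [-2.92, 2.92]. Speed limits (rad/s): [2.57, 2.57, 3.14, 3.14, 3.14, 3.14, 3.14].

## Interface

Orientations are given as a 3x3 rotation matrix whose columns are the frame's x, y, z axes.
In Python, from station import env, effector, solver, viewer, workorder, search_frame, tip_of gives the robot as it stands. Calls block until the motion is done:
- env.reach(position, orientation): joint-space move of the TCP to a pose.
- env.movel(position, frame=None, rate=0.15): straight line of the TCP; frame=None keeps the orientation; rate is the mean speed in m/s.
- env.goto_joints(angles): joint-space move.
- effector.release() and effector.grasp(squeeze=None): open the fingers fully, or close them until they stop; squeeze is the grip in N (None keeps the last).
- env.pause(seconds).
- solver.inverse_kinematics(position, orientation): joint angles nearest the present ones, or None.
- env.sense(): the state.
- viewer.read_camera(name): name is "scene" or "side" or "wrist"; returns (picture, depth): 480x640x3 uint8, red, green, blue; 480x640 float32, m along the optical axis (not along the pixel's ray), 0 where there is no reading.
- viewer.camera_info(name): a dict with "intrinsics" (3x3 intrinsics, pixels), "dist_coeffs" ([k1, k2, p1, p2, k3] as OpenCV has them; the pictures are not rectified), "eye" and "rotation" of the camera in the world; the wrist camera has in their place "T_tool_cam" (4x4, takes a point from camera to tool coordinates, whose origin is the TCP and whose axes are the tool frame's). Camera axes: x right, y up, looking along -z (the intrinsics and any distortion apply to the point x, -y, -z); pixel columns grow to the right and rows downward; lengths in m; the calibration is good to about 2 mm. A picture is of the moment at which its call begins: read the wrist's pose just before it. camera_info takes no time and is no camera call.
A pose or a line that the arm cannot do raises env.PlanningError and nothing moves.
- workorder.finish_job(): hands the job in, once; it reports no verdict.
Trained networks look in the newest picture that a camera, given by its name, has taken for a name from the list of things; names that differ only in an ending like _2 or _b are one class to them, and where a whole thing is asked for, a point or a joint stands for the part that bears it (a point fixed in the world has none). Each returns a list of dicts, best first, with "score" (0 to 1); they miss things now and then, are a little off and sometimes report something else, mostly with a low value. They report only what shows in the picture. A call takes as long as a camera call. They do not tell look-alikes from the thing itself.
- search_frame(camera, name): "at" ([x, y, z] in m, in world coordinates, good to about 4 mm: the middle of the surface that is visible of it).
- tip_of(camera, name): "at" ([x, y, z] in m, in world coordinates, good to about 4 mm: a listed point, or the origin of a listed thing).
The state is a dict: "t": time; "joint_positions": joint angles; "joint_velocities": joint speeds; "tau": joint torques, N m; "ee_pos": TCP position; "tcp_rot": TCP orientation; "wrist_force": force on the tool from outside, world axes, zero at the start; "moment": the same for the moment, N m; "gripper_width": finger opening in m.
Only numpy, scipy, OpenCV 4.12 (cv2) and the standard library are available. Lean on these libraries where they do the work, as an engineer would, in place of code of your own. Each camera call takes 0.05 s, during which the arm holds its last target.

## Working session

There is one attempt and no reset: what is moved stays moved. The work goes in short steps, each a Python script; the robot and the scene stay as the last script left them, time stands still between calls to the robot, and variables do not carry over. Pictures are saved under pics/ and viewed, and the job is handed in when it is done.

```bash
ls; mkdir -p pics
python3 - <<'E'
from station import env, viewer
import cv2
s=env.sense(); print(s['t'],s['ee_pos'],s['tcp_rot'],s['gripper_width'])
for c in ["scene","side","wrist"]:
    p,d=viewer.read_camera(c); cv2.imwrite(f"pics/{c}0.png",p[:,:,::-1]); print(c,viewer.camera_info(c))
E
```

```text
pics
0.0 [ 0.21393113 -0.61314442  0.21365337] [[-9.44164882e-01 -6.86314785e-04  3.29472617e-01]
 [-3.29473318e-01  1.67903697e-03 -9.44163394e-01]
 [ 9.47965939e-05 -9.99998355e-01 -1.81141015e-03]] 0.09164564010159819
scene {'intrinsics': array([[530.93240606,   0.        , 321.09796627],
       [  0.        , 530.93240606, 237.49714662],
       [  0.        ,   0.        ,   1.        ]]), 'dist_coeffs': array([0.01773671, 0.        , 0.        , 0.        , 0.        ]), 'eye': array([1.68664718, 0.1734529 , 0.83760984]), 'rotation': array([[-0.13580179, -0.5590183 ,  0.81795869],
       [ 0.99073264, -0.07446578,  0.1135944 ],
       [-0.00259141,  0.82580469,  0.56395026]])}
side {'intrinsics': array([[433.00201706,   0.        , 318.40598999],
       [  0.        , 433.00201706, 246.13523473],
       [  0.        ,   0.        ,   1.        ]]), 'dist_coeffs': array([0.00923505, 0.        , 0.        , 0.        , 0.        ]), 'eye': array([0.47222719, 0.78583276, 0.66856973]), 'rotation': array([[-0.99867978,  0.02670099, -0.04388338],
       [-0.05082211, -0.63782995,  0.76849858],
       [-0.00747046,  0.76971424,  0.63834488]])}
wrist {'intrinsics': array([[404.36829258,   0.        , 314.66005271],
       [  0.        , 404.36829258, 242.38358998],
       [  0.        ,   0.        ,   1.        ]]), 'dist_coeffs': array([-0.03734648,  0.        ,  0.        ,  0.        ,  0.        ]), 'T_tool_cam': array([[ 6.48614877e-04, -9.57616931e-01, -2.88044082e-01,
        -8.17713414e-02],
       [-6.87539673e-04,  2.88043648e-01, -9.57617034e-01,
        -1.70949297e-01],
       [ 9.99999553e-01,  8.19166389e-04, -4.71570236e-04,
        -5.08247488e-04],
       [ 0.00000000e+00,  0.00000000e+00,  0.00000000e+00,
         1.00000000e+00]])}
```

View pics/scene0.png

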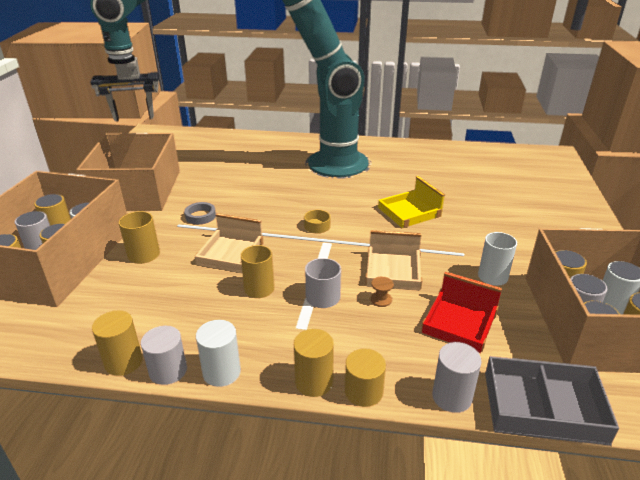

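View pics/side0.png

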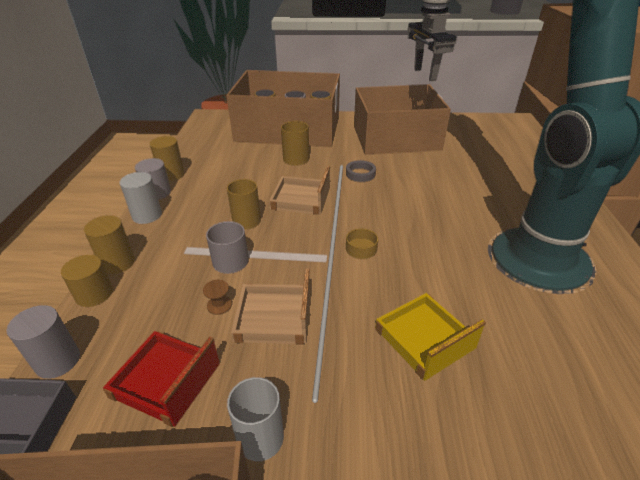

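Run:
```python
from station import *
import numpy as np
for c in ["scene","side"]:
    viewer.read_camera(c)
    for n in ["crate_1","crate_1_heel","rail","line","tin_gold","tin_steel","tin_low","tin_side","tin_corner","tape_roll","spool"]:
        print(c,n,[(np.round(r["at"],3).tolist(),round(r["score"],2)) for r in tip_of(c,n)])
print(env.sense()['t'])
```

```text
scene crate_1 [([0.595, 0.208, 0.001], 0.77), ([0.575, -0.228, 0.0], 0.77), ([0.304, 0.246, 0.002], 0.74), ([0.51, -0.218, 0.002], 0.69)]
scene crate_1_heel [([0.531, 0.208, 0.001], 0.71), ([0.256, 0.304, 0.001], 0.69), ([0.705, 0.384, -0.003], 0.62), ([0.584, 0.455, -0.001], 0.16)]
scene rail [([0.485, -0.007, -0.006], 0.83)]
scene line [([0.484, 0.026, -0.002], 0.65)]
scene tin_gold [([0.709, -0.116, 0.007], 0.85), ([0.61, -0.453, -0.0], 0.65)]
scene tin_steel [([0.723, 0.045, 0.001], 0.65)]
scene tin_low [([0.409, -0.012, 0.002], 0.56), ([0.485, -0.007, -0.005], 0.36)]
scene tin_side [([0.584, 0.458, -0.0], 0.75), ([0.532, 0.21, -0.001], 0.25)]
scene tin_corner [([0.511, -0.219, 0.002], 0.46)]
scene tape_roll [([0.412, -0.363, 0.0], 0.97)]
scene spool [([0.711, 0.182, 0.003], 0.72), ([0.709, -0.112, 0.006], 0.5)]
side crate_1 [([0.768, 0.362, -0.001], 0.91), ([0.579, -0.225, -0.001], 0.78), ([0.299, 0.247, -0.003], 0.71), ([0.597, 0.209, 0.001], 0.63)]
side crate_1_heel [([0.704, 0.382, -0.003], 0.93), ([0.258, 0.306, 0.0], 0.76), ([0.526, 0.208, 0.001], 0.57)]
side rail [([0.485, -0.012, 0.001], 0.93), ([0.527, 0.208, 0.002], 0.68)]
side line [([0.492, 0.026, -0.0], 0.56)]
side tin_gold [([0.706, -0.112, -0.004], 0.82)]
side tin_steel [([0.717, 0.045, -0.002], 0.92)]
side tin_low [([0.41, -0.014, 0.002], 0.94), ([0.581, -0.224, 0.0], 0.64)]
side tin_side [([0.587, 0.461, 0.002], 0.74)]
side tin_corner [([0.617, -0.453, 0.004], 0.89)]
side tape_roll [([0.407, -0.369, 0.001], 0.94)]
side spool [([0.713, 0.182, 0.0], 0.65)]
1.35
```

The plywood crates are at scene pixels (395,258), left, and (232,245), right. The red one at (462,312) and the yellow one at (412,203) are look-alikes by colour and I'm leaving them alone. Next I'll measure the crates, rail and tape from depth and rays.

```bash
cat > h.py <<'E'
from station import *
import numpy as np, cv2
def rays(cam,uv):
    ci=viewer.camera_info(cam); 
    u=cv2.undistortPoints(np.asarray(uv,float).reshape(-1,1,2),ci["intrinsics"],ci["dist_coeffs"])[:,0]
    d=np.c_[u[:,0],-u[:,1],-np.ones(len(u))]
    return np.array(ci["eye"]), d@np.array(ci["rotation"]).T
def onz(cam,uv,z=0.):
    e,d=rays(cam,uv); return e+d*((z-e[2])/d[:,2])[:,None]
def cloud(cam,depth):
    v,u=np.nonzero(depth>0); e,d=rays(cam,np.c_[u,v]); return e+d*depth[v,u][:,None],u,v
E
python3 - <<'E'
from h import *
print(onz("scene",[[178,226],[463,254.5],[328,244],[302,327]],0.).round(3).tolist())
print("side",onz("side",[[341,165],[317,401],[186,251],[326,258]],0.).round(3).tolist())
for c in ["scene","side"]:
    p,d=viewer.read_camera(c); P,u,v=cloud(c,d)
    for n,(cx,cy) in dict(L=(.596,.208),R=(.577,-.227)).items():
        m=(abs(P[:,0]-cx)<.11)&(abs(P[:,1]-cy)<.1)&(P[:,2]>.045)&(P[:,2]<.1)
        Q=P[m]
        if len(Q)<10: print(c,n,len(Q));continue
        r=cv2.minAreaRect(Q[:,:2].astype(np.float32)*1000)
        print(c,n,len(Q),r,Q[:,2].max(), np.polyfit(Q[:,1],Q[:,0],1))
        m=(abs(P[:,0]-cx)<.11)&(abs(P[:,1]-cy)<.1)&(P[:,2]>.015)&(P[:,2]<.1)
        print('   all',cv2.minAreaRect(P[m][:,:2].astype(np.float32)*1000))
        m=(abs(P[:,0]-cx)<.1)&(abs(P[:,1]-cy)<.04)&(P[:,2]<.045)&(P[:,2]>-.01)
        h,e=np.histogram(P[m][:,2],bins=11);print('   ',h,e.round(3))
for c,lo in [("scene",0),("side",0)]:
    p,_=viewer.read_camera(c)
    cv2.imwrite(f"pics/{c}_crop.png",cv2.resize(p[160:360,150:510] if c=="scene" else p[150:420,170:430],None,fx=2.2,fy=2.2,interpolation=2)[:,:,::-1])
E
```

```text
[[0.468, -0.413, 0.0], [0.501, 0.391, 0.0], [0.501, 0.028, 0.0], [0.83, 0.011, 0.0]]
side [[0.468, -0.418, 0.0], [0.5, 0.39, 0.0], [0.834, 0.012, 0.0], [0.498, 0.024, 0.0]]
scene L 647 ((615.2420654296875, 208.32257080078125), (181.3743896484375, 129.7549285888672), 0.6481587886810303) 0.0797417557063329 [-0.28031474  0.60828274]
   all ((615.1234130859375, 208.41366577148438), (181.64862060546875, 134.1021728515625), 0.1812521070241928)
    [ 54 132 600 216  64  64  81  69  48  44  47] [-0.004  0.     0.005  0.009  0.014  0.018  0.023  0.027  0.032  0.036
  0.04   0.045]
scene R 582 ((569.8585205078125, -172.24472045898438), (237.7062225341797, 95.38375091552734), 37.715538024902344) 0.09970587987852475 [0.88309972 0.71858349]
   all ((591.6362915039062, -203.84304809570312), (183.018310546875, 165.80258178710938), 80.05721282958984)
    [122 168 544 172  76  71  69 102  31  39  36] [-0.004  0.001  0.005  0.01   0.014  0.018  0.023  0.027  0.032  0.036
  0.04   0.045]
side L 438 ((616.42822265625, 210.15438842773438), (178.3758544921875, 131.0618133544922), 0.817629337310791) 0.0770520918182771 [-0.84197704  0.75777076]
   all ((616.1204833984375, 209.71429443359375), (178.70652770996094, 136.35316467285156), 1.3877919912338257)
    [ 545  382 1654   25   22   26   60   68    6    7    5] [-0.004  0.     0.005  0.009  0.014  0.018  0.023  0.027  0.031  0.036
  0.04   0.045]
side R 196 ((566.2984008789062, -173.14321899414062), (233.20858764648438, 97.15022277832031), 38.03634262084961) 0.09715173549731837 [0.36876894 0.59459406]
   all ((593.5357666015625, -207.62725830078125), (173.57723999023438, 166.86233520507812), 82.3700942993164)
    [177 155 465  28  18  23  40  26   8   5  10] [-0.005 -0.     0.004  0.009  0.013  0.018  0.022  0.027  0.031  0.036
  0.04   0.045]
```

View pics/scene_crop.png

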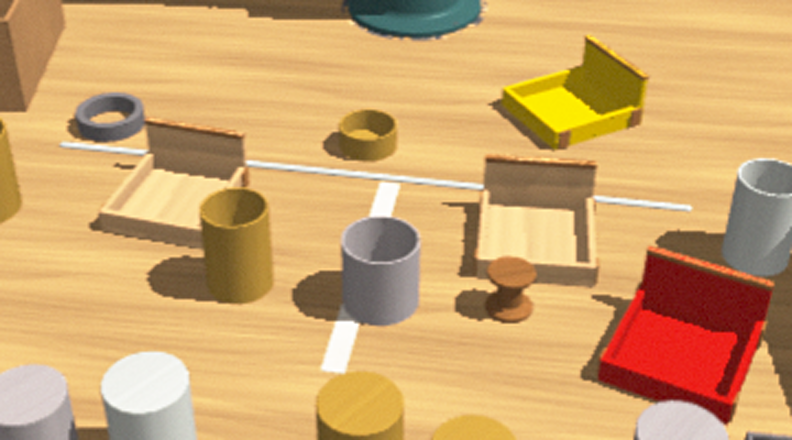

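Run:
```python
from h import *
print(onz("scene",[[370.9,231.8],[420.5,234.1],[216.8,215.5],[260.5,220.9]],0.073).round(3).tolist())
for c in ["scene","side"]:
    p,d=viewer.read_camera(c); P,u,v=cloud(c,d)
    for n,(cx,cy) in dict(L=(.596,.208),R=(.577,-.227)).items():
        m=(P[:,0]<cx-.03)&(P[:,0]>cx-.11)&(abs(P[:,1]-cy)<.075)&(P[:,2]>.035)&(P[:,2]<.078)
        Q=P[m]; 
        for _ in range(4):
            f=np.polyfit(Q[:,1]-cy,Q[:,0],1); r=Q[:,0]-np.polyval(f,Q[:,1]-cy); Q=Q[abs(r)<max(.004,1.5*r.std())]
        print(c,n,len(Q),f,Q[:,1].min(),Q[:,1].max(),np.percentile(Q[:,0],[5,50,95]),r.std())
p,_=viewer.read_camera("side")
```

```text
[[0.535, 0.144, 0.073], [0.529, 0.271, 0.073], [0.51, -0.276, 0.073], [0.521, -0.152, 0.073]]
scene L 614 [-0.01669399  0.53511026] 0.14260064283327806 0.27222862279927673 [0.53201109 0.53516018 0.53840448] 0.001879747439024545
scene R 513 [0.15354095 0.51506515] -0.2799734259522172 -0.15218609605700742 [0.50791043 0.51672097 0.52616207] 0.0018955271589851212
side L 278 [-0.00803198  0.53045368] 0.1428880220889197 0.2740097116698976 [0.52737003 0.53001249 0.53394249] 0.002132443936045185
side R 159 [0.15164581 0.50905564] -0.28269062718560256 -0.15231158492797214 [0.5012352  0.51200439 0.52046908] 0.0014416019695792674
```

View pics/side_crop.png

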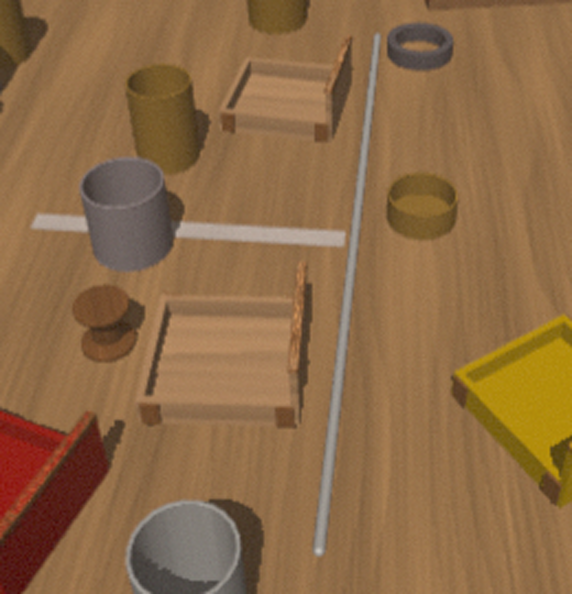

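Measured so far:

| Item | Measurement |
|---|---|
| Rail | centre (0.484,-0.012), yaw -2.3° |
| Line | crosses the rail at y=0.026 |
| Left crate | inner board face at x≈0.533, gap to the rail about 30 mm |
| Right crate | inner board face at x≈0.512, yaw -8.6° |

Next I'll close the fingers and go to the left crate.

```bash
cat >> h.py <<'E'
O=np.array([.4843,-.012]); ex=np.array([.9992,-.0404]); ey=np.array([.0404,.9992])
R0=np.array([[-ex[0],0,-ey[0]],[-ex[1],0,-ey[1]],[0,-1,0]])
def W(X,Y,z): return [*(O+X*ex+Y*ey),z]
def st(tag=""):
    s=env.sense(); p=s['ee_pos']; d=p[:2]-O
    print(tag,"t%.2f"%s['t'],"X%.1f Y%.1f z%.1f"%(1e3*d@ex,1e3*d@ey,1e3*p[2]),"F",(s['wrist_force']).round(1)); return s
def shot(cam,name,crop=None,f=1):
    p,d=viewer.read_camera(cam); q=p if crop is None else p[crop[0]:crop[1],crop[2]:crop[3]]
    cv2.imwrite(f"pics/{name}.png",cv2.resize(q,None,fx=f,fy=f,interpolation=2)[:,:,::-1]); return p,d
def arc(th,h,hx=.005,hz=0.,half=.010):
    t=np.radians(th); return hx+.007*np.cos(t)-h*np.sin(t)+half, hz+.007*np.sin(t)+h*np.cos(t)
E
python3 - <<'E'
from h import *
effector.grasp(10)
s=env.sense(); print(s['gripper_width'])
env.movel([*s['ee_pos'][:2],.33],rate=.3)
q=solver.inverse_kinematics(W(.065,.224,.2),R0); print(q)
for X,z in [(.065,.062),(-.045,.036)]: print(solver.inverse_kinematics(W(X,.224,z),R0),solver.inverse_kinematics(W(X,-.207,z),R0))
env.reach(W(.075,.224,.2),R0); st()
shot("wrist","w1"); shot("scene","s1")
E
```

```text
0.00036296027579390953
[ 0.16859486  0.52764915 -0.78953019  1.71494992  0.4183511   1.0758369
 -2.36738787]
[ 0.00600923  0.65382743 -0.56428363  1.81403197  0.46609237  0.80933355
 -2.40485199] [ 0.49963905  0.5693208  -0.21840475  1.86103315  0.17608662  0.72983606
 -1.42821034]
[ 0.01744846  0.59672339 -0.65378838  2.05854718  0.57996968  0.67342313
 -2.63193565] [ 0.55549758  0.48273521 -0.18975794  2.1147611   0.16620303  0.55771698
 -1.36559763]
 t6.74 X75.5 Y223.2 z200.0 F [0.4 0.4 0.7]
```

View pics/s1.png

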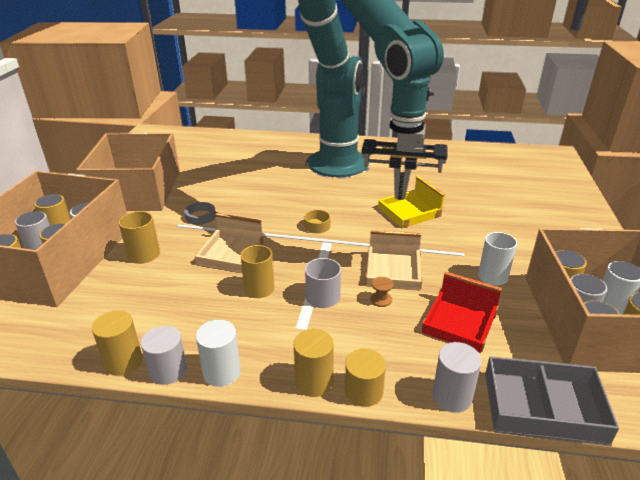

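View pics/w1.png

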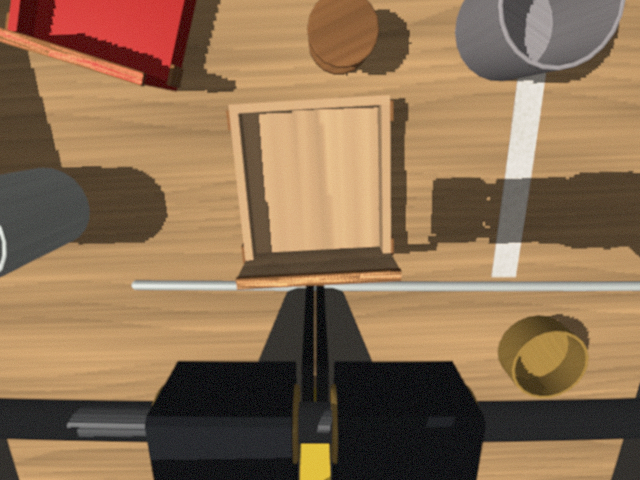

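The wrist view shows the left crate's board (238–400, 278) centred under the fingers (col 315). I'll lower inside it, slide the crate to the rail and begin tipping.

Run:
```python
from h import *
h=.063; Y=.224
env.movel(W(.075,Y,h),rate=.15); st("down")
for X in (.05,.035,.022): env.movel(W(X,Y,h),rate=.06); st("slide")
for th in (10,20,30,40):
    x,z=arc(th,h); env.movel(W(x,Y,z),rate=.05); st(f"th{th}")
shot("side","si2",(150,420,170,430),2.2); shot("scene","s2",(160,360,300,560),3)
```

```text
down t7.91 X75.6 Y224.5 z63.9 F [0.3 0.2 0.7]
slide t8.47 X49.9 Y223.9 z63.2 F [-0.1  0.   0.1]
slide t8.88 X34.2 Y224.0 z62.9 F [-0.1 -0.5 -0.5]
slide t9.24 X22.1 Y223.9 z63.0 F [ 2.9 -0.3 -2.3]
th10 t9.62 X10.8 Y224.0 z63.3 F [ 2.7  0.2 -1.2]
th20 t9.99 X-0.3 Y224.1 z61.6 F [2.7 0.3 0.2]
th30 t10.37 X-11.0 Y224.1 z58.0 F [ 2.7 -0.1  0.9]
th40 t10.74 X-20.8 Y224.0 z52.5 F [ 1.4 -0.5  0.7]
```

View pics/si2.png

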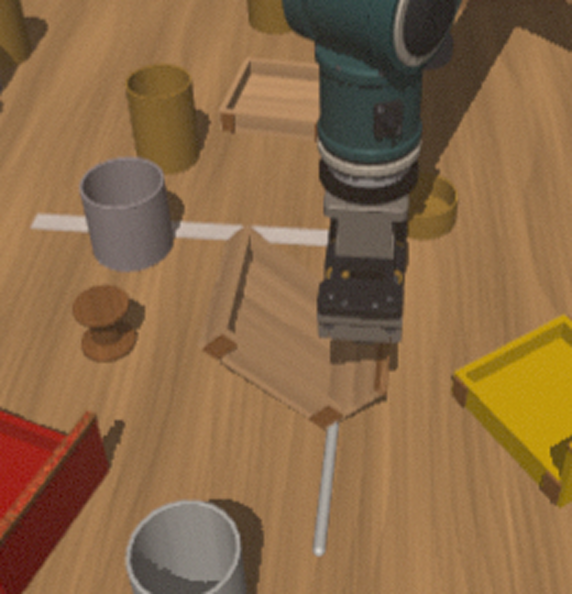

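View pics/s2.png

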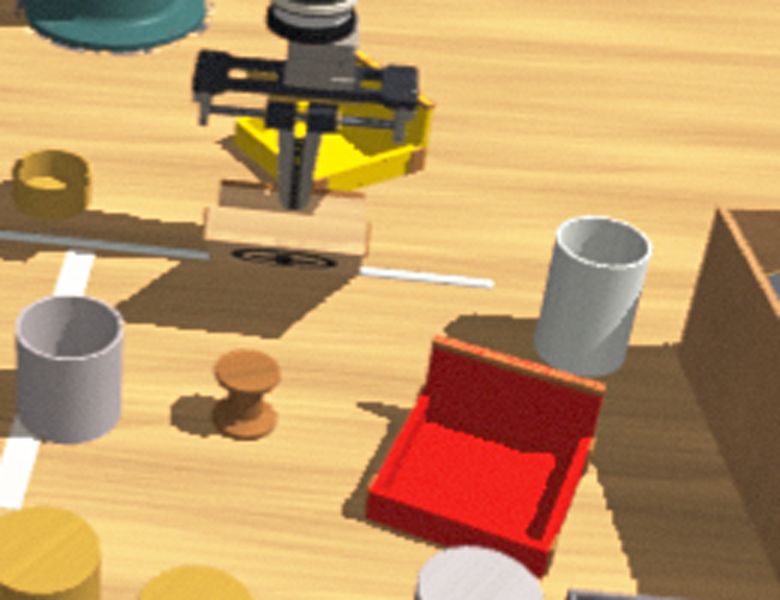

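```bash
cat >> h.py <<'E'
def tilt(Y,lo=-.05,hi=.05):
    """robust line fit of underside profile seen by scene camera, in rail frame (X,z)"""
    p,d=viewer.read_camera("scene"); P,u,v=cloud("scene",d)
    X=(P[:,:2]-O)@ex; y=(P[:,:2]-O)@ey-Y; z=P[:,2]
    m=(y>lo)&(y<hi)&(X>-.01)&(X<.13)&(z>.012)&(z<.16); A=np.c_[X[m],z[m]]
    # near the underside: for each z bin keep farthest X
    best=(0,)
    rng=np.random.default_rng(0)
    for _ in range(600):
        i,j=rng.choice(len(A),2,replace=False); t=A[j]-A[i]; L=np.hypot(*t)
        if L<.02: continue
        t=t/L; t=t if t[1]>0 else -t
        if t[0]<0: continue
        r=abs((A-A[i])@np.array([-t[1],t[0]])); n=(r<.003).sum()
        if n>best[0]: best=(n,r<.003)
    B=A[best[1]]; c=B.mean(0); w=np.linalg.svd(B-c)[2][0]; w=w*np.sign(w[1])
    th=np.degrees(np.arctan2(w[1],w[0])); hx=c[0]-c[1]*w[0]/w[1]
    print("tilt %.1f heelX(z=0) %.1fmm n=%d of %d zrange %.3f %.3f"%(th,1e3*hx,best[0],len(A),B[:,1].min(),B[:,1].max())); return th,hx
E
python3 - <<'E'
from h import *
tilt(.224); s=st()
print([ (np.round(r['at'],3),r['score']) for c in("scene","side") for r in (viewer.read_camera(c),tip_of(c,"crate_1_heel"))[1][:4]])
E
```

```text
tilt 43.8 heelX(z=0) 11.6mm n=326 of 1019 zrange 0.012 0.101
 t10.89 X-20.1 Y224.0 z52.8 F [ 0.6 -0.1  1.9]
[(array([0.503, 0.21 , 0.001]), 0.91), (array([ 0.703,  0.384, -0.003]), 0.64), (array([0.259, 0.302, 0.001]), 0.62), (array([0.256, 0.303, 0.001]), 0.89), (array([ 0.5  ,  0.21 , -0.002]), 0.73), (array([ 0.701,  0.384, -0.001]), 0.6), (array([ 0.612, -0.453,  0.001]), 0.17)]
```

The stamp (black ring with a cross) is on the left crate, at scene pixel (395,246). Measured tilt is 44° and the heel is at X≈10 mm. I'll continue up to about 60°.

Run:
```python
from h import *
Y=.224;h=.064
for th,hx in ((48,.010),(54,.011)):
    x,z=arc(th,h,hx); env.movel(W(x,Y,z),rate=.04); st(f"th{th}"); T,H=tilt(Y)
for _ in range(5):
    if T>=60.5: break
    th+= min(3,61-T) if T<60 else 1
    x,z=arc(th,h,.5*(H+.011)); env.movel(W(x,Y,z),rate=.04); st(f"th{th}"); T,H=tilt(Y)
    if T>63: break
env.pause(.35); T,H=tilt(Y)
shot("side","si3",(150,420,170,430),2.2); shot("scene","s3",(160,360,300,560),3)
```

```text
th48 t11.38 X-23.2 Y224.1 z47.7 F [0.7 1.2 0.2]
tilt 48.8 heelX(z=0) 11.1mm n=513 of 1160 zrange 0.013 0.112
th54 t11.72 X-27.1 Y223.9 z43.0 F [ 0.6 -0.7  1.3]
tilt 54.5 heelX(z=0) 11.0mm n=708 of 1354 zrange 0.012 0.120
th57 t12.03 X-29.0 Y223.9 z40.6 F [1.2 0.9 1.7]
tilt 57.8 heelX(z=0) 12.1mm n=803 of 1444 zrange 0.012 0.127
th60 t12.32 X-30.6 Y224.0 z37.9 F [ 0.9 -0.3  1.1]
tilt 60.7 heelX(z=0) 12.3mm n=887 of 1530 zrange 0.012 0.130
tilt 60.4 heelX(z=0) 12.3mm n=885 of 1528 zrange 0.012 0.128
```

View pics/si3.png

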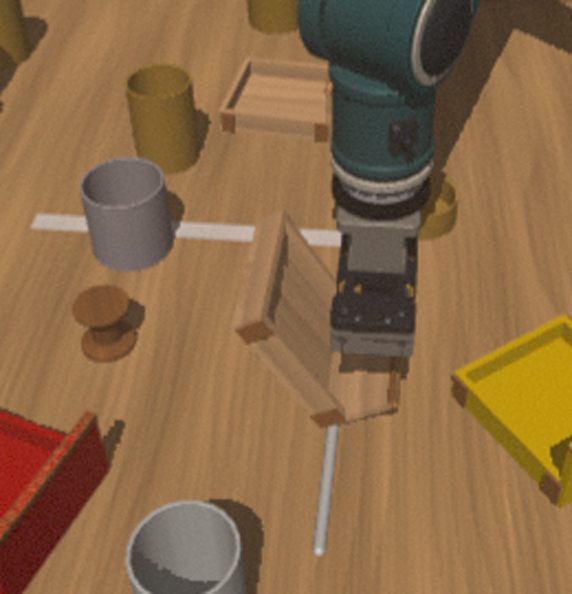

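View pics/s3.png

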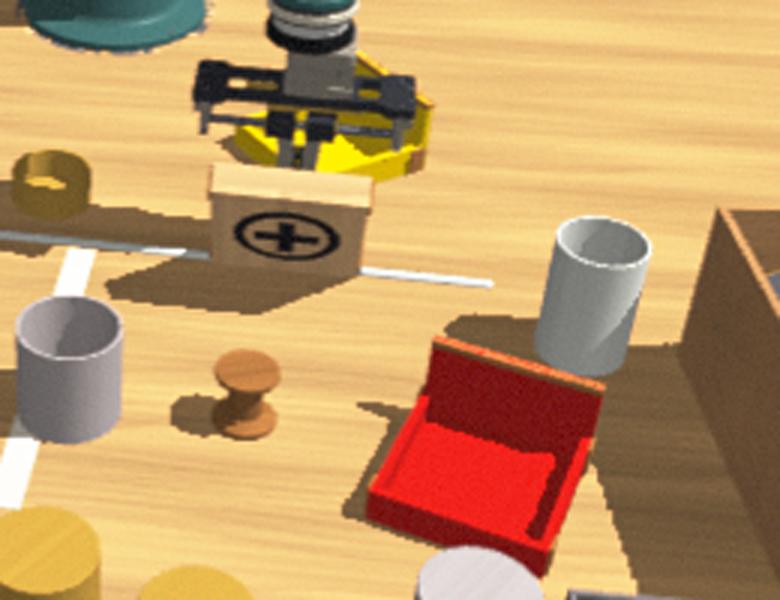

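The left crate held at 60.5° for more than 0.3 s, with the stamp clear at scene pixel (395,238). I'll lower it back along the arc and then go to the right crate.

Run:
```python
from h import *
Y=.224;h=.064
for th in (50,38,26,14,3):
    x,z=arc(th,h,.012); env.movel(W(x,Y,z),rate=.07); st(f"th{th}")
x,z=arc(0,h,.02); env.movel(W(x+.01,Y,z+.002),rate=.08); st()
env.movel(W(x+.02,Y,.2),rate=.25)
shot("scene","s4",(160,360,150,510),2.2)
viewer.read_camera("side"); print([(np.round(r['at'],3),r['score']) for r in tip_of("side","crate_1")])
env.reach(W(.070,-.206,.2),R0); st("over R"); shot("wrist","w4")
```

```text
th50 t13.19 X-21.6 Y224.1 z47.0 F [0.5 0.  1.4]
th38 t13.53 X-11.0 Y224.0 z55.1 F [1.7 0.2 1.1]
th26 t13.88 X1.2 Y224.1 z60.9 F [ 2.1 -0.5  1.1]
th14 t14.22 X14.5 Y224.1 z64.0 F [ 3.5 -1.   1.8]
th3 t14.54 X25.1 Y223.9 z63.8 F [-1.1  1.   0.6]
 t14.96 X46.7 Y224.0 z65.8 F [-0.5 -0.2 -0.2]
[(array([ 0.579, -0.226,  0.001]), 0.73), (array([0.572, 0.206, 0.004]), 0.66), (array([ 0.3  ,  0.245, -0.003]), 0.62), (array([ 0.765,  0.366, -0.003]), 0.6), (array([0.572, 0.208, 0.   ]), 0.42)]
over R t17.38 X70.5 Y-204.2 z200.1 F [-0.   0.3  0.2]
```

View pics/s4.png

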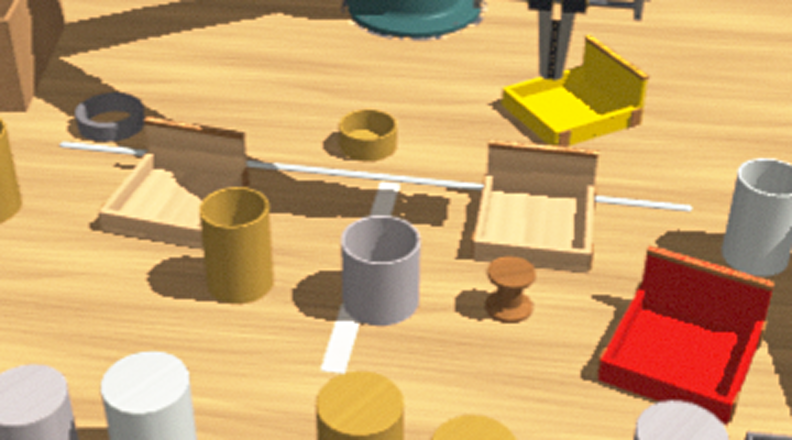

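View pics/w4.png

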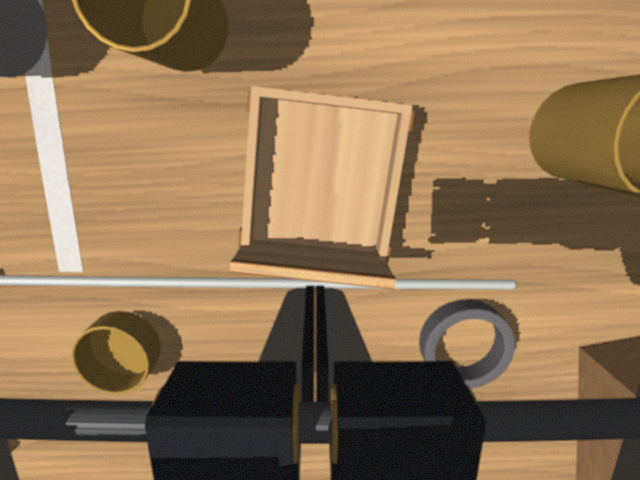

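The left crate is flat again at (0.572,0.207), and the right crate's board is centred under the fingers (col 313). I'll tip it the same way.

Run:
```python
from h import *
h=.063; Y=-.206
env.movel(W(.070,Y,h),rate=.15); st("down")
for X in (.05,.035,.024): env.movel(W(X,Y,h),rate=.06); st("slide")
for th,hx in ((10,.006),(20,.007),(30,.008),(40,.009)):
    x,z=arc(th,h,hx); env.movel(W(x,Y,z),rate=.05); st(f"th{th}")
tilt(Y,-.05,.03)
shot("side","si5",(90,300,170,430),2.2); shot("scene","s5",(160,360,150,410),3)
```

```text
down t18.49 X70.8 Y-206.0 z63.9 F [0.5 0.4 0.8]
slide t18.98 X49.6 Y-206.4 z63.3 F [ 0.9 -0.2  0.5]
slide t19.38 X34.2 Y-206.1 z62.9 F [-0.1 -0.2  0.1]
slide t19.71 X23.1 Y-206.1 z62.9 F [-0.8  0.4 -0.5]
th10 t20.10 X12.3 Y-205.9 z63.5 F [ 3.2  1.1 -1.1]
th20 t20.45 X2.0 Y-206.0 z61.8 F [3.  0.8 2.9]
th30 t20.80 X-8.3 Y-206.0 z57.7 F [1.6 0.7 2.3]
th40 t21.15 X-16.5 Y-206.1 z52.5 F [2.2 0.2 2. ]
tilt 87.5 heelX(z=0) -9.4mm n=218 of 790 zrange 0.036 0.145
```

View pics/si5.png

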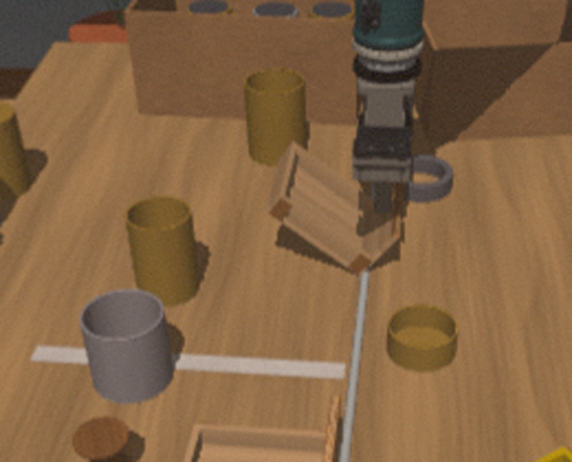

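View pics/s5.png

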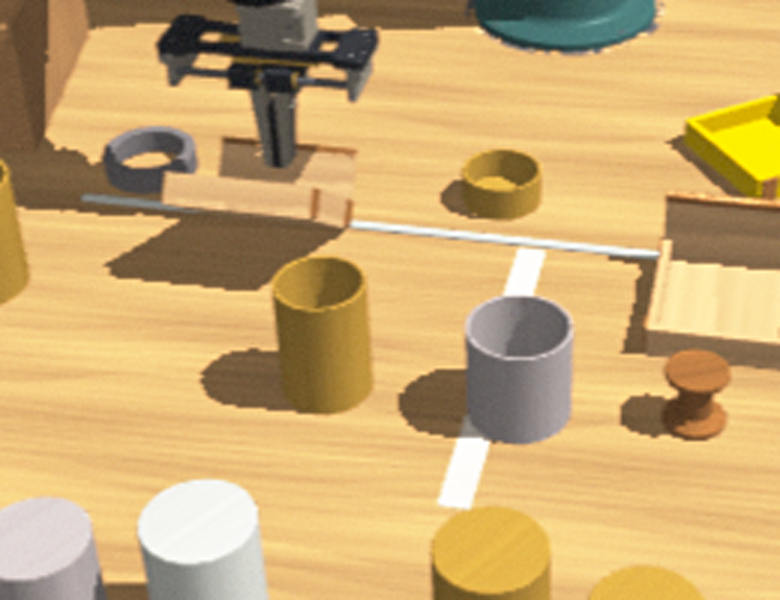

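```bash
sed -i 's/&(X<.13)&/\&(X<.13)\&(X>.4*z)\&/' h.py
python3 - <<'E'
from h import *
Y=-.206;h=.064
for th,hx in ((48,.010),(54,.011)):
    x,z=arc(th,h,hx); env.movel(W(x,Y,z),rate=.04); st(f"th{th}"); T,H=tilt(Y,-.05,.03)
shot("side","si6",(90,300,170,430),2.2); shot("scene","s6",(160,360,150,410),3)
E
```

```text
th48 t21.66 X-23.5 Y-206.0 z47.7 F [1.5 0.  2.3]
tilt 47.1 heelX(z=0) 7.1mm n=328 of 585 zrange 0.013 0.109
th54 t22.01 X-27.1 Y-206.0 z42.9 F [0.7 0.4 2.1]
tilt 53.2 heelX(z=0) 8.1mm n=463 of 719 zrange 0.012 0.120
```

View pics/s6.png

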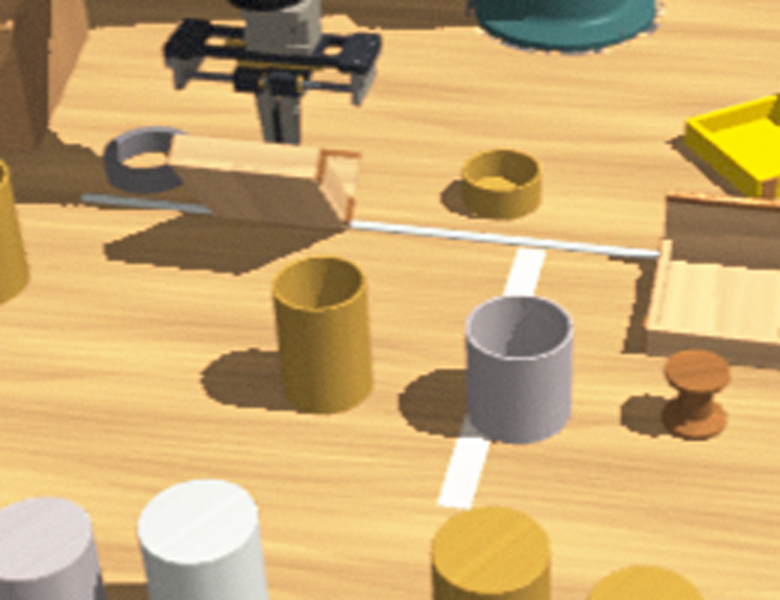

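View pics/si6.png

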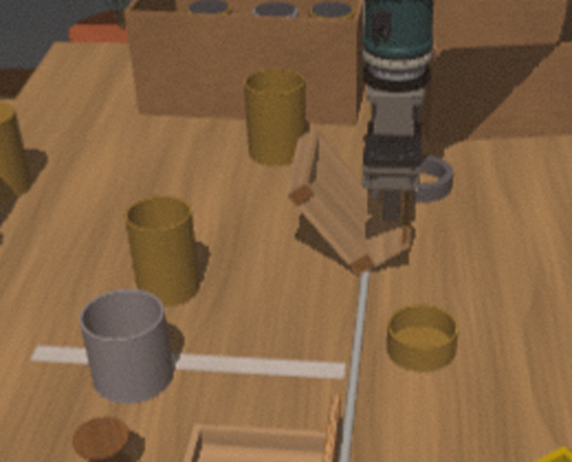

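Run:
```python
from h import *
Y=-.206;h=.064;th=54;T,H=53.2,.008
for _ in range(6):
    if T>=60.5: break
    th+= min(3,61-T) if T<60 else 1
    x,z=arc(th,h,.0105); env.movel(W(x,Y,z),rate=.04); st(f"th{th:.0f}"); T,H=tilt(Y,-.05,.03)
    if T>63: break
env.pause(.35); T,H=tilt(Y,-.05,.03)
shot("scene","s7",(160,360,150,410),3)
for th in (50,38,26,14,3):
    x,z=arc(th,h,.012); env.movel(W(x,Y,z),rate=.07); st(f"th{th}")
x,z=arc(0,h,.02); env.movel(W(x+.01,Y,z+.002),rate=.08)
env.movel(W(x+.02,Y,.2),rate=.25); st()
shot("scene","s8",(160,360,150,510),2.2)
```

```text
th57 t22.41 X-29.6 Y-206.0 z40.5 F [ 1.8 -0.9  1.8]
tilt 56.3 heelX(z=0) 7.8mm n=532 of 796 zrange 0.012 0.122
th60 t22.71 X-31.7 Y-206.0 z37.8 F [0.7 0.5 1.2]
tilt 59.9 heelX(z=0) 8.4mm n=615 of 866 zrange 0.012 0.128
th61 t23.01 X-32.3 Y-206.0 z37.0 F [0.3 0.3 2.2]
tilt 61.1 heelX(z=0) 8.7mm n=644 of 874 zrange 0.012 0.129
tilt 61.0 heelX(z=0) 8.8mm n=641 of 884 zrange 0.012 0.131
th50 t23.85 X-21.2 Y-206.1 z47.3 F [0.4 0.7 0.8]
th38 t24.19 X-10.7 Y-206.0 z55.3 F [ 1.2 -0.9  1.5]
th26 t24.53 X1.8 Y-206.0 z61.1 F [ 3.8 -0.7  0.7]
th14 t24.88 X14.7 Y-206.0 z64.2 F [ 2.5 -0.7  3.5]
th3 t25.20 X25.0 Y-205.7 z63.8 F [-0.  -0.2 -0.1]
 t26.30 X55.7 Y-206.3 z198.9 F [-0.5  0.4 -0.6]
```

View pics/s7.png

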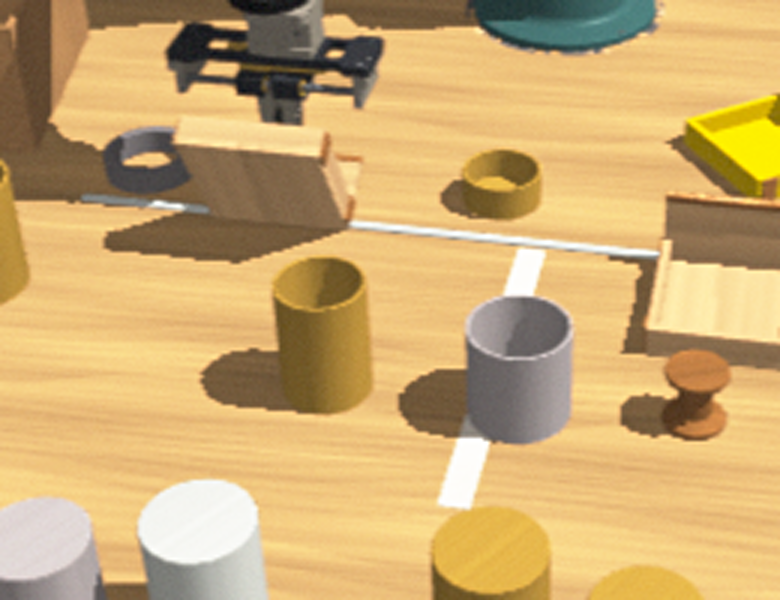

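View pics/s8.png

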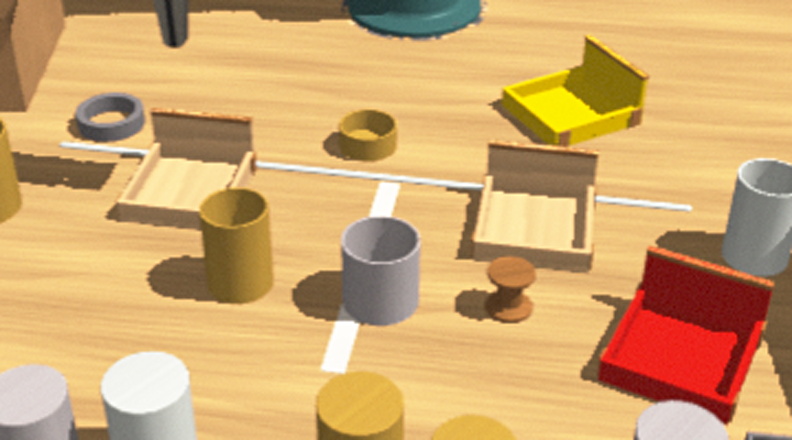

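The right crate is blank; it reached 61° and was lowered flat. Now I'll move to the left (stamped) crate and push its right-hand wall from the inside towards the tape, at about COM depth.

Run:
```python
from h import *
env.reach(W(.070,.205,.2),R0); st()
for c in ("scene","side"):
    viewer.read_camera(c)
    for r in tip_of(c,"crate_1")[:5]:
        d=np.array(r['at'][:2])-O; print(c,np.round(r['at'],3),round(r['score'],2),"X%.1f Y%.1f"%(d@ex*1e3,d@ey*1e3))
env.movel(W(.070,.205,.018),rate=.12); st("in")
for Y in (.175,.15,.10,.06): env.movel(W(.070,Y,.018),rate=.08); st("push")
shot("side","si9",(150,420,170,430),2.2); shot("scene","s9",(160,360,250,510),3)
```

```text
t27.87 X70.7 Y203.3 z199.6 F [-0.5 -0.6 -0.2]
scene [ 0.55  -0.218 -0.001] 0.89 X74.5 Y-202.9
scene [0.573 0.206 0.001] 0.64 X79.8 Y221.1
scene [0.767 0.363 0.   ] 0.55 X267.2 Y385.8
side [0.569 0.206 0.003] 0.96 X75.5 Y220.8
side [ 0.549 -0.218 -0.004] 0.86 X73.0 Y-203.4
side [ 0.302  0.246 -0.002] 0.8 X-192.1 Y250.7
side [0.768 0.361 0.001] 0.69 X267.9 Y384.2
in t29.73 X70.5 Y205.3 z18.7 F [-0.5  0.3 -0.1]
push t30.26 X70.2 Y174.1 z18.0 F [0.3 0.1 1. ]
push t30.73 X70.0 Y148.7 z17.8 F [-0.1 -0.5  0.5]
push t31.50 X70.0 Y99.5 z18.0 F [ 0.3  1.2 -0.9]
push t32.15 X69.9 Y59.0 z17.9 F [ 0.5 -0.6 -0.4]
```

View pics/si9.png

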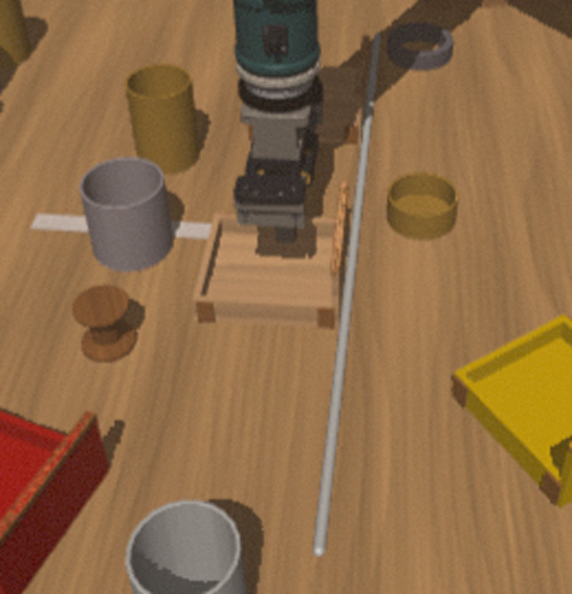

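View pics/s9.png

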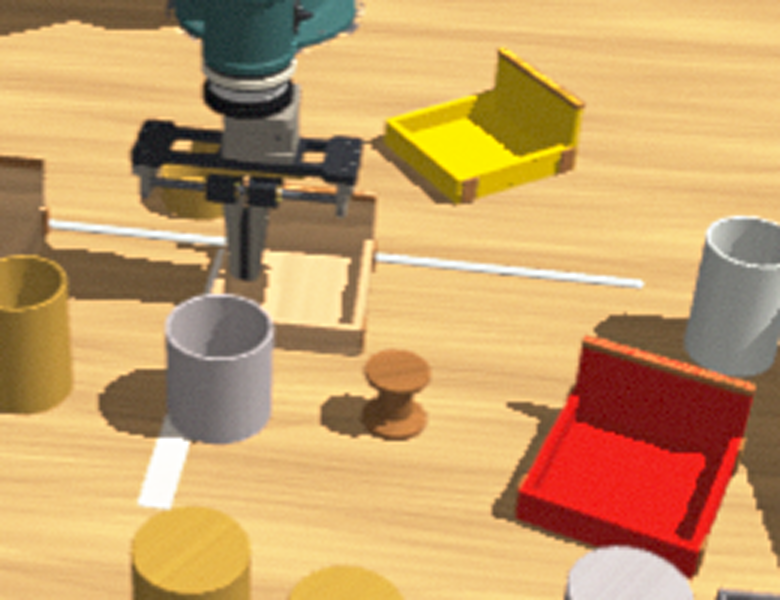

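```bash
cat >> h.py <<'E'
def where(c,n="crate_1"):
    viewer.read_camera(c)
    for r in tip_of(c,n)[:6]:
        d=np.array(r['at'][:2])-O; print(c,np.round(r['at'],3),round(r['score'],2),"X%.1f Y%.1f"%(d@ex*1e3,d@ey*1e3))
E
python3 - <<'E'
from h import *
where("side"); where("scene")
for Y in (.03,.003): env.movel(W(.070,Y,.018),rate=.07); st("push")
where("side");where("scene")
shot("side","si10",(150,420,170,430),2.2)
E
```

```text
side [ 0.768  0.359 -0.002] 0.87 X268.4 Y382.6
side [ 0.3    0.246 -0.003] 0.75 X-194.1 Y250.4
side [0.566 0.09  0.001] 0.74 X77.9 Y104.7
side [ 0.553 -0.219 -0.001] 0.72 X76.9 Y-203.7
scene [ 0.302  0.245 -0.001] 0.96 X-193.0 Y249.1
scene [ 0.554 -0.218  0.001] 0.89 X78.2 Y-203.3
scene [ 0.566  0.087 -0.001] 0.77 X77.1 Y102.4
scene [ 0.766  0.362 -0.002] 0.67 X265.9 Y384.6
scene [ 0.486 -0.006 -0.001] 0.67 X1.6 Y6.4
push t33.02 X69.9 Y28.9 z17.9 F [-0.1 -0.2  0.1]
push t33.56 X69.9 Y2.0 z17.9 F [-0.2 -0.7  0.4]
side [0.767 0.36  0.002] 0.96 X267.3 Y383.3
side [ 0.303  0.248 -0.003] 0.92 X-192.1 Y252.4
side [0.563 0.03  0.002] 0.71 X76.5 Y45.0
side [ 0.554 -0.22  -0.001] 0.68 X78.2 Y-204.5
scene [ 0.549 -0.221  0.003] 0.71 X73.1 Y-206.3
scene [0.767 0.364 0.001] 0.68 X267.1 Y386.7
scene [0.306 0.245 0.002] 0.61 X-188.7 Y249.6
scene [0.562 0.029 0.002] 0.58 X76.4 Y44.3
```

View pics/si10.png

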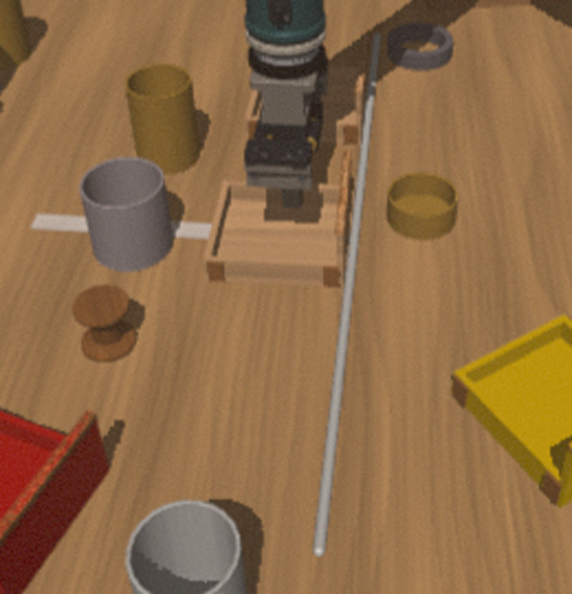

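The crate centre is at Y≈44.5 mm and the tape's middle is at 38 mm. I'll push 6 mm more, then back off and lift out.

Run:
```python
from h import *
env.movel(W(.070,-.004,.018),rate=.03); st("push")
env.movel(W(.070,.035,.018),rate=.08)
env.movel(W(.070,.035,.22),rate=.2); 
env.reach(W(.070,.25,.3),R0); st()
where("side");where("scene")
for n in ["tin_gold","tin_steel","tin_low","tin_side","tin_corner","tape_roll","spool"]:
    print(n,[np.round(r["at"],3).tolist() for r in tip_of("scene",n)[:1]])
p,d=viewer.read_camera("scene"); P,u,v=cloud("scene",d); 
x=(P[:,:2]-O)@ex; y=(P[:,:2]-O)@ey
m=(x>.005)&(x<.035)&(P[:,2]>.045)&(P[:,2]<.08)
for c in (.038,-.204):
    k=m&(abs(y-c)<.09); print(c,np.percentile(y[k],[0.5,99.5]),np.polyfit(y[k]-c,x[k],1))
shot("side","si11",(150,420,170,430),2.2); shot("scene","s11",(160,360,150,510),2.2)
```

```text
push t34.19 X70.1 Y-4.3 z18.0 F [-0.4  0.7  0.4]
 t36.91 X70.4 Y248.1 z298.7 F [ 0.1 -0.9 -0.3]
side [ 0.302  0.248 -0.003] 0.92 X-192.6 Y252.8
side [ 0.764  0.362 -0.005] 0.69 X264.9 Y384.5
side [0.564 0.024 0.001] 0.65 X77.7 Y39.3
side [ 0.55  -0.218 -0.002] 0.58 X74.5 Y-203.6
side [ 0.709 -0.113  0.   ] 0.53 X228.7 Y-92.2
scene [ 0.55  -0.215  0.   ] 0.97 X73.6 Y-200.5
scene [0.766 0.366 0.   ] 0.9 X266.1 Y389.0
scene [0.563 0.027 0.001] 0.69 X77.2 Y42.5
scene [0.301 0.244 0.   ] 0.59 X-193.4 Y248.7
tin_gold [[0.71, 0.181, 0.001]]
tin_steel [[0.724, 0.042, 0.002]]
tin_low [[0.411, -0.013, 0.0]]
tin_side [[0.585, 0.457, -0.004]]
tin_corner [[0.61, -0.455, -0.002]]
tape_roll [[0.409, -0.364, 0.001]]
spool [[0.713, 0.182, 0.003]]
0.038 [-0.02499171  0.10495792] [-0.02004708  0.01501377]
-0.204 [-0.26618562 -0.13649567] [0.00569192 0.01175513]
```

View pics/si11.png

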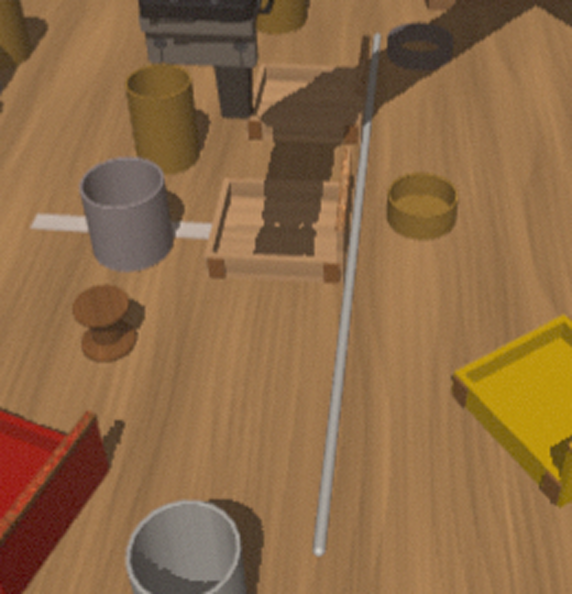

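View pics/s11.png

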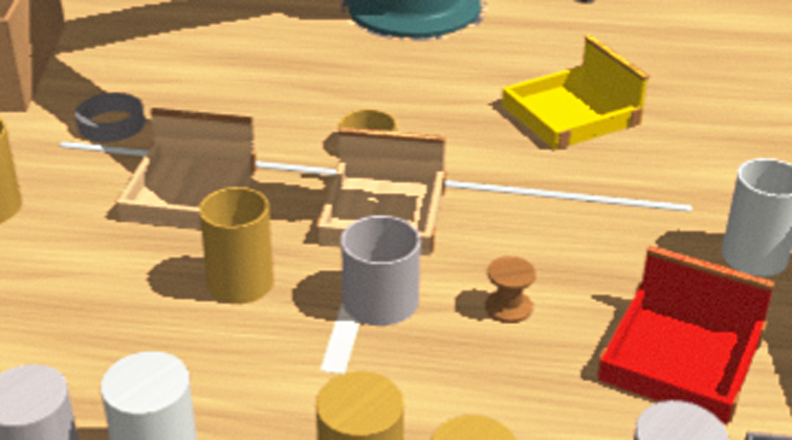

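Board depth puts the crate's centre at Y=40.0 mm against 38 mm for the tape. Both crates are flat, the bystanders are unmoved and the arm is clear. The "tin_gold" report at (0.71,0.181) is the spool misnamed; the picture shows the gold tin where it was. I'll hand in.

Run:
```python
from h import *
env.pause(.3); print(workorder.finish_job()); st()
```

```text
the job is handed in; nothing more can be done
None
the job is handed in; nothing more can be done
```

The stamped crate is standing over the dispatch line and the job is handed in; it gave no verdict. The time was about 37 s of the 72 s allowed.

- **Tipping:** I tipped the left crate to about 60.5° and its underside showed the stamp. The right crate went to about 61° and was blank. I held each for at least 0.35 s, then lowered it flat with the fingers rather than letting it drop freely.
- **Placing:** I pushed the left crate sideways along the strip, from the inside of its wall, until it stood over the tape.
- **Last checks on the stamped crate:** its centre is about 2 mm from the tape's middle by depth. The networks gave 1 and 4.5 mm. It stands about 77 mm beyond the strip.
- **Last checks on the rest:** the right crate ended about 28 mm from where it started, inside the 60 mm limit. Both crates looked flat in the last pictures. The other things had not moved by more than the measuring error.
- **One disagreement:** the final network check reported the gold tin at the spool's position. The pictures show the gold tin in its original place, and one lower-scored report also put it there.

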